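Hang the dipper on the pot rim

ROBOT

A 6-joint arm with a two-finger parallel gripper is mounted at the origin on a cart in front of the work surface, level with it; the furniture and walls round the work are solid. World frame = base frame: x ahead of the robot, y to its left, z up, the work surface at z = 0. Lengths are in mm, angles in rad, forces in N, time in s.
With the tool pointing down it reaches from about 375 to 975 mm from the base axis. Payload 3.8 kg.
Tool frame: the origin (TCP) lies midway between the tips of the shut fingers; the grasp point (between the pads) lies 19 mm behind it; z points along the fingers, y is the direction in which the jaws open and shut (so a half turn about z gives the same grasp; the last joint's range is limited). The gripper opens to 85 mm and grips with 20 to 120 N. Pads are 22 mm wide; open, the fingers measure 114 mm over their backs; the gripper's body (76 mm by 85 mm) begins 54 mm behind the grasp point. The pads swing forward as they close: fully open they stand 13 mm farther back than shut.
Start: joints at [-1.156, 0.264, 1.604, -0, 1.274, -0.037], TCP at [294.689, -607.269, 231.28] pointing down, gripper open.
Joint ranges: [-2.63, 2.63], [-0.94, 2.18], [0.31, 2.57], [-1.31, 4.45], [0, 2.66], [-2.55, 2.55]. Speed limits (rad/s): [2.57, 2.57, 3.14, 3.14, 3.14, 3.14].

INTERFACE

Orientations are given as a rotation vector (axis times angle).
In Python, from cell import get_state, vision, workorder, finder gives the robot as it stands.
- The arm moves only by the shell command python3 -m pendant 'ROWS' [FORCE]. ROWS is a JSON object of lists of equal length, an entry for each row: "translation": the shift along the tool's x, y, z in mm, a list of three; "twist": the turn about the tool's z in degrees; "jaw": the opening, from -1 (shut) to 1 (fully open). A call has 1 to 12 rows; each row is the pose to reach, as a shift and turn from the pose commanded when the call began, along the tool's axes at that moment; what a row does not reach only later rows make up. A row lasts 1/10 s, in which the tool goes at most 50 mm and 8.59 degrees, less where a joint would pass 70% of its speed; a pose out of reach is approached as far as the arm can. A call with a gripper value outside its range is refused whole. The fingers move at their own pace and stop on an object; FORCE is the grip in N (left out, the last holds). Time passes only in rows, so rows that repeat a pose let the fingers close. It gives the time, the measured TCP pose, the force and the opening at its end, in the units of the state.
- get_state(): the state, without advancing time (a new reading comes with each control period).
- vision.get_image(name): name is "scene" or "top"; returns a dict with "frame" (420x560x3 uint8, red, green, blue), "K" (3x3 intrinsics, pixels), "k1" (the pictures are not rectified: a ray, as slopes to the right and down, at radius r is drawn at 1 + k1 r^2 times it, then the intrinsics apply), "R" (3x3) and "t" (3): a world point X has camera coordinates R X + t. Camera axes: x right, y down, z forward; pixel columns grow to the right and rows downward; lengths in mm; the calibration is good to about 2 mm. A picture is of the moment at which its call begins. There is no depth.
- workorder.close_job(): hands the job in, once; it reports no verdict.
Trained networks look in a picture, given as the dict that the camera call returned (one of the last four; its "shot" number tells which), for a name from the list of things; names that differ only in an ending like _2 or _b are one class to them, and where a whole thing is asked for, a point or a joint stands for the part that bears it (a point fixed in the world has none). Each returns a list of dicts, best first, with "confidence" (0 to 1); they miss things now and then, are a little off and sometimes report something else, mostly with a low value. They report only what shows in the picture. A call takes as long as a camera call. They do not tell look-alikes from the thing itself.
- finder.spot_in(target, picture): "bbox" ([left, top, right, bottom] in pixels, round what is visible of it).
- finder.regions_of(target, picture): "mask" (420x560 bool, what is visible of it) and "bbox" ([left, top, right, bottom] in pixels, round what is visible of it).
The state is a dict: "time": time; "qpos": joint angles; "dq": joint speeds; "joint_efforts": joint torques, N m; "position": TCP position; "ee_rot": TCP orientation; "force": force on the tool from outside, world axes, zero at the start; "ft_torque": the same for the moment, N m; "opening": finger opening in mm.
Only numpy, scipy, OpenCV 4.12 (cv2) and the standard library are available. Lean on these libraries where they do the work, as an engineer would, in place of code of your own. Each camera call takes 0.05 s, during which the arm holds its last target. There are 200 camera calls.

TASK

Hang the red dipper by its own hook over the rim of the open cooking pot, with its cup inside the pot, and let go so that it hangs there. Leave the steel dipper standing where it is and do not push the pot about.

Things in the scene. Friction and masses are not known exactly. Their poses are not given: they have to be found in the camera images.
- dipper_red: Flat-bottomed red metal cup, 60 mm across, 50 high, 0.10-0.21 kg, standing upright; steel strap up its -x side bears a hook and above it a red grip: upright bar 14 mm in x, 20 in y, z = 108 to 166, centred at x = -31.5, y = 0, z = 137 mm. Origin: centre of cup underside; z up; -x from cup to hook (towards robot at yaw 0; starts within 0.5 rad). Hung and let go, it leans about 10 degrees.
- dipper_red_hook (a point): Underside of the red dipper's hook arch, where the rim belongs: x = -46, y = 0, z = 90.5 mm in its frame (14.5 mm further along -x and 46.5 lower than the grip's middle). The hook is a steel band 18 mm wide from the strap outward along -x and down as a prong to z = 49 mm; gap between strap and prong 26 mm (x = -33 to -59), open downward.
- pot: Open round aluminium pot, 190 mm across, loose, 1.8 kg. Origin: centre of underside, z up. Rolled rim 7 mm thick, its middle a circle of radius 93 mm, top at z = 113.5; wall 4 mm, inner floor z = 6. Black loop handles on its +y and -y sides, 80 mm long, out to 125 mm, 78 to 87 mm high; rim free on its -x side (towards robot at yaw 0; starts within 0.4 rad) and +x side.
- dipper_steel: A second dipper of the same shape and size, but with a bare steel cup and a black grip, standing upright; not to be moved. Origin and axes as the red one's. One dipper stands to the left of the pot and one to the right, in either order.
Not all that is in view belongs to the job. Of the things like the dipper_red, leave any that is green; of the rest the larger one is meant.

How it is judged (in metres and radians):
At the end, for the whole second after the job is handed in: Red dipper hangs still: hook arch over the rim (76-112 mm from the pot axis, 104-126 mm above its base), cup centre within 82 mm of the axis and 10 mm or more above the base, lean under 0.4 rad, carried by the pot. Pot level, moved under 50 mm; steel dipper upright, moved under 30 mm (horizontal distance between dipper_red_hook and pot between 0.076 and 0.112 m and z of dipper_red_hook in the frame of pot between 0.104 and 0.126 m and horizontal distance between dipper_red and pot below 0.082 m and z of dipper_red in the frame of pot above 0.01 m and angle between dipper_red's own z axis and vertical below 0.4 rad and contact force between dipper_red and pot above 0.3 N and linear speed of dipper_red below 0.03 m/s and angle between pot's own z axis and vertical below 0.05 rad and distance of pot from where it was at the start of the episode below 0.05 m and distance of dipper_steel from where it was at the start of the episode below 0.03 m and angle between dipper_steel's own z axis and vertical below 0.1 rad); the robot touches nothing.
It fails at once if the steel dipper is knocked over or carried off (distance of dipper_steel from where it was at the start of the episode above 0.05 m or angle between dipper_steel's own z axis and vertical above 0.5 rad).
It fails at once if the pot is pushed about (more than 60 mm) or tipped (distance of pot from where it was at the start of the episode above 0.06 m or angle between pot's own z axis and vertical above 0.2 rad).
It also fails if it takes over 42 s, if anything falls off the work surface, if the arm or the gripper's body presses on something with over 40 N, if the wrist force passes 120 N, or if a joint passes its speed limit or range.

## Working session

There is one attempt and no reset: what is moved stays moved. The work goes in short steps, Python scripts to look and compute and a shell command to move; the robot and the scene stay as the last step left them, time stands still between calls to the robot, and variables do not carry over. Pictures are saved under pics/ and viewed, about 8 in all and at most 12, crops included, and the job is handed in when it is done.

```bash
mkdir -p pics
python3 - <<'E'
from cell import get_state, vision, finder
import cv2, numpy as np
s=get_state(); print(s)
for n in ["scene","top"]:
    im=vision.get_image(n); print(n,im["K"],im["k1"],im["R"],im["t"])
    f=im["frame"][:,:,::-1].copy()
    for t in ["dipper_red","pot","dipper_steel","dipper_red_hook"]:
        for d in finder.spot_in(t,im): print(t,[round(float(v)) for v in d["bbox"]],d["confidence"])
    cv2.imwrite(f"pics/{n}0.png",f)
E
```

```text
{'time': 0.0, 'qpos': array([-1.15588914e+00,  2.64744185e-01,  1.60539090e+00, -8.21781255e-07,
        1.27369651e+00, -3.68870764e-02]), 'dq': array([ 0.00129215,  0.00074081, -0.00037459, -0.00197279, -0.00040516,
       -0.00034568]), 'joint_efforts': array([ 6.28828875e-04, -5.15115309e+01, -3.67315328e+01, -2.40911896e-05,
        1.29407897e-02,  2.52310872e-05]), 'position': array([ 294.3999723 , -606.59508082,  229.9589444 ]), 'ee_rot': array([-3.05963275e+00, -7.03164249e-01,  6.61532572e-04]), 'force': array([-0.15460672,  0.04776938,  0.10730642]), 'ft_torque': array([-0.05831895, -0.00192323, -0.00442268]), 'opening': 85.3861019412328}
scene [[509.19689135   0.         266.61396715]
 [  0.         509.19689135 209.81729148]
 [  0.           0.           1.        ]] -0.019678590696005933 [[-0.79344255 -0.60863802 -0.00294589]
 [-0.36710681  0.48242308 -0.79529904]
 [ 0.4854704  -0.62994264 -0.60621016]] [337.44989342 299.76920823 943.4820224 ]
dipper_red [179, 257, 226, 326] 0.79
dipper_red [250, 262, 282, 320] 0.63
dipper_red [317, 187, 338, 241] 0.61
pot [185, 169, 262, 248] 0.97
dipper_steel [326, 134, 362, 193] 0.84
dipper_red_hook [316, 187, 343, 237] 0.96
dipper_red_hook [250, 260, 283, 318] 0.92
top [[465.57226193   0.         282.36312382]
 [  0.         465.57226193 219.98270291]
 [  0.           0.           1.        ]] -0.028356047668056154 [[-0.00624203 -0.99991918  0.01107575]
 [-0.9982531   0.00558011 -0.05881844]
 [ 0.05875188 -0.01142355 -0.99820725]] [ -67.25157515  476.3949652  1024.80968636]
dipper_red [151, 209, 182, 252] 0.92
dipper_red [198, 254, 223, 288] 0.85
dipper_red [323, 247, 362, 284] 0.67
pot [225, 101, 349, 200] 0.56
dipper_steel [411, 206, 454, 248] 0.72
dipper_red_hook [150, 209, 183, 253] 0.91
dipper_red_hook [198, 254, 222, 287] 0.8
dipper_red_hook [319, 246, 360, 284] 0.8
```

View pics/scene0.png

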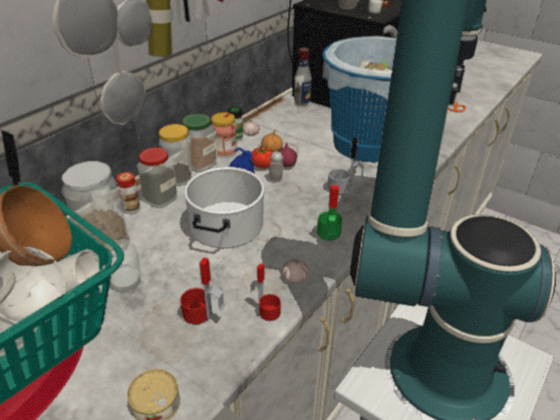

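View pics/top0.png

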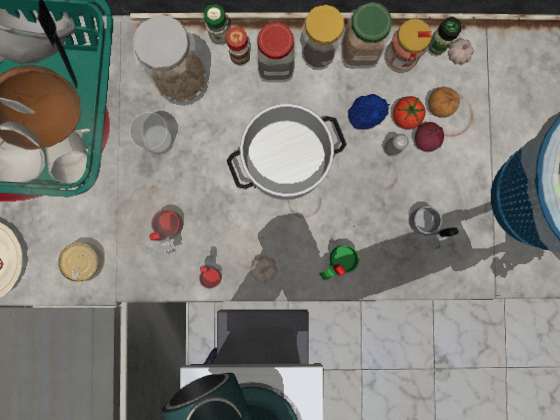

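The large red dipper is at top px (166,228) and scene px (195,300). The small red one is at top (210,272) and scene (268,295), and the green one at top (343,260). The large red one is the target. I'll confirm it in an enlarged crop.

```bash
cat > h.py <<'E'
import numpy as np, cv2
from scipy.optimize import least_squares
from cell import get_state, vision, finder
def proj(im,P):
    c=np.atleast_2d(P)@np.array(im["R"]).T+np.array(im["t"]); s=c[:,:2]/c[:,2:]
    s=s*(1+im["k1"]*(s**2).sum(1,keepdims=True)); K=im["K"]
    return s*[K[0][0],K[1][1]]+[K[0][2],K[1][2]]
def onplane(im,uv,z):
    return least_squares(lambda p:(proj(im,[p[0],p[1],z])[0]-uv),[500,0]).x
E
python3 - <<'E'
from h import *
a=vision.get_image("scene");b=vision.get_image("top")
def crop(im,x0,y0,w,h,k): return cv2.resize(im["frame"][y0:y0+h,x0:x0+w,::-1],None,fx=k,fy=k,interpolation=cv2.INTER_CUBIC)
c=np.hstack([crop(a,165,250,65,80,6),crop(b,135,195,65,80,6)]); cv2.imwrite("pics/crop.png",c)
np.save("/tmp/a.npy",a["frame"])
# pot ellipse in top: rim
for n,im in(("s",a),("t",b)):
    for t in("pot","dipper_red"):
        for d in finder.regions_of(t,im):
            m=d["mask"]; print(n,t,d["confidence"],m.sum(),[round(float(v)) for v in d["bbox"]])
# predicted outlines
print(onplane(b,[166,222],50),onplane(b,[210,275],40),onplane(b,[287,150],113))
E
```

```text
s pot 0.59 5309 [184, 166, 264, 247]
s dipper_red 0.88 848 [316, 187, 340, 242]
s dipper_red 0.75 761 [248, 264, 283, 320]
s dipper_red 0.69 1351 [180, 257, 224, 326]
t pot 0.7 7365 [226, 104, 350, 201]
t dipper_red 0.83 825 [322, 248, 363, 285]
t dipper_red 0.78 464 [197, 253, 225, 287]
t dipper_red 0.76 892 [150, 208, 183, 251]
[470.94324793 180.88374462] [356.28263151  87.3208716 ] [613.10928552 -79.29054157]
```

View pics/crop.png

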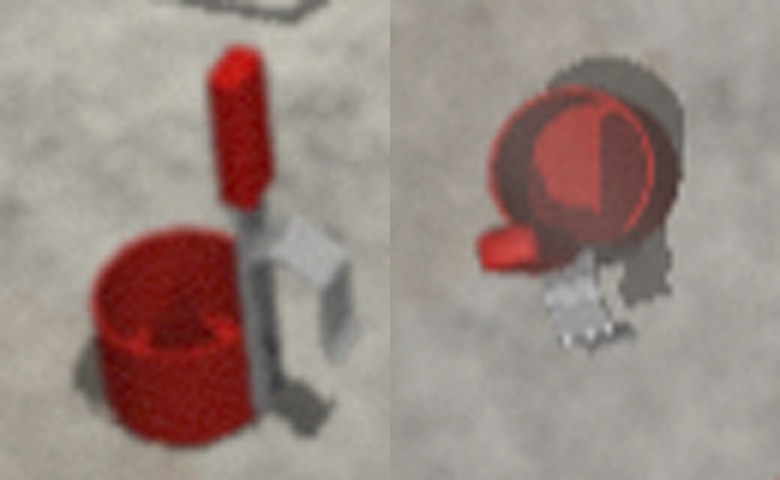

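The crop confirms it: the large red cup, with grip top at scene (204,260) and top (152,237). Now I'll fit the poses and overlay them.

```bash
cat >> h.py <<'E'
def dip(p,P):
    c,s=np.cos(p[2]),np.sin(p[2]); P=np.atleast_2d(P).astype(float)
    return np.c_[p[0]+c*P[:,0]-s*P[:,1],p[1]+s*P[:,0]+c*P[:,1],P[:,2]]
th=np.linspace(0,2*np.pi,40)
def circ(x,y,r,z): return np.c_[x+r*np.cos(th),y+r*np.sin(th),0*th+z]
GRIP=[(x,y,z) for x in(-38.5,-24.5) for y in(-10,10) for z in(108,166)]
E
python3 - <<'E'
from h import *
a=vision.get_image("scene");b=vision.get_image("top")
S=[((-31.5,0,166),(204.5,260)),((-31.5,0,108),(206.2,282.5)),((0,0,50),(194.7,298.5))]
T=[((0,0,50),(165.3,222.7)),((-31.5,0,166),(152.3,236.7)),((-46,0,93),(166.3,242.5))]
def f(p,S=S,T=T): return np.r_[[proj(a,dip(p,P))[0]-u for P,u in S],[proj(b,dip(p,P))[0]-u for P,u in T]].ravel()
r=least_squares(f,[471,181,0],x_scale=[10,10,.1]); print(r.x,r.fun.reshape(-1,2).round(1))
# pot: extents of outer rim in top, mask extents in scene
def e(im,p): q=proj(im,np.r_[circ(p[0],p[1],96.5,110)]); return q
def g(p):
    q=e(b,p); s=e(a,p); return np.r_[q[:,0].min()-240,q[:,0].max()-334.5,q[:,1].min()-104,s[:,0].min()-184.5,s[:,0].max()-264.5,s[:,1].min()-169]
pr=least_squares(g,[613,-79],x_scale=10,diff_step=1e-3); print("pot",pr.x,pr.fun.round(1))
np.save("fit.npy",np.r_[r.x,pr.x])
h1=onplane(b,[342,135],82);h2=onplane(b,[234,168],82);print("handles",h1,h2,(h1+h2)/2)
vis=[]
for im,(x0,y0) in((a,(150,150)),(b,(140,95))):
    k=3;c=cv2.resize(im["frame"][y0:y0+190,x0:x0+215 if im is b else x0+130,::-1],None,fx=k,fy=k)
    for P,col in((circ(*pr.x,96.5,110),(255,0,255)),(dip(r.x,circ(0,0,30,50)),(0,255,255)),(dip(r.x,GRIP),(255,255,0)),(dip(r.x,[(-46,0,93)]),(0,255,0))):
        for u in proj(im,P): cv2.circle(c,tuple(int(v) for v in (u-[x0,y0]+.5)*k),1,col,-1)
    vis.append(c)
o=np.hstack(vis);o=cv2.resize(o,None,fx=790/o.shape[1],fy=790/o.shape[1]); cv2.imwrite("pics/ov.png",o)
E
```

```text
[4.67499502e+02 1.84085102e+02 2.65126651e-01] [[-0.9 -0.5]
 [-0.2 -0.9]
 [-0.4 -0.7]
 [-0.8  0.9]
 [ 1.7 -0.3]
 [-1.2  1.6]]
pot [612.39952444 -79.19315604] [-0.2 -0.5  0.4 -0.1  0.3 -1.9]
handles [ 651.38403014 -196.58021634] [581.89772868  31.56121337] [616.64087941 -82.50950149]
```

View pics/ov.png

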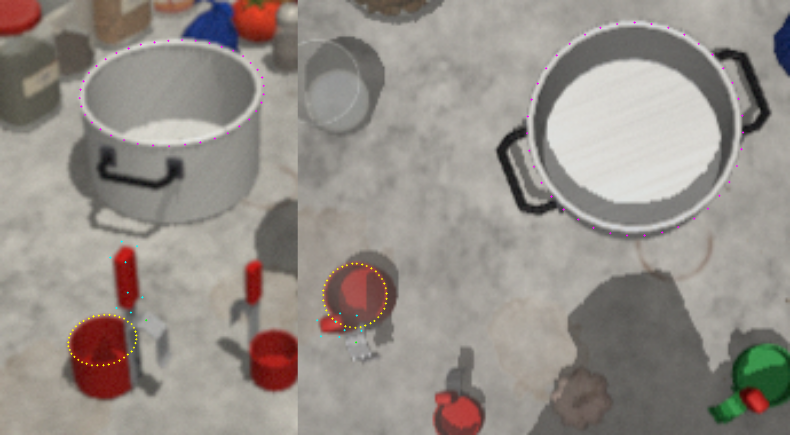

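The fit agrees with both views to within about 2 px. Pot is at (612,-79) with yaw about 0.29, and the dipper at (467,184) with yaw about 0.27. I'll grasp the grip with the jaws along the dipper's y.

```bash
cat >> h.py <<'E'
def togo(xyz,yaw=None):
    s=get_state(); R=cv2.Rodrigues(np.array(s["ee_rot"]))[0]
    print("t",s["time"],"pos",s["position"].round(1),"F",s["force"].round(1),"open",round(s["opening"],1),"shift",(R.T@(np.array(xyz)-s["position"])).round(1),
      "toolx",np.arctan2(R[1,0],R[0,0]).round(3),"tilt",R[:,2].round(3))
    if yaw is not None: print("twist deg",np.degrees(np.arctan2(R[1,0],R[0,0])-yaw).round(1))
E
python3 -c "
from h import *
togo([437,176,232],.265)"
```

```text
t 0.9 pos [ 294.7 -607.3  231.3] F [-0.2 -0.8  0.1] open 85.3 shift [ 470.  -642.5   -0.7] toolx 0.452 tilt [ 0. -0. -1.]
twist deg 10.7
```

```bash
for i in 1; do python3 -m pendant '{"translation":[[470,-642.5,-1],[470,-642.5,-1],[470,-642.5,-1],[470,-642.5,-1],[470,-642.5,-1],[470,-642.5,-1],[470,-642.5,-1],[470,-642.5,-1],[470,-642.5,-1],[470,-642.5,-1],[470,-642.5,-1],[470,-642.5,-1]],"twist":[10.7,10.7,10.7,10.7,10.7,10.7,10.7,10.7,10.7,10.7,10.7,10.7],"jaw":[1,1,1,1,1,1,1,1,1,1,1,1]}' 30; done; python3 -c "
from h import *
togo([437,176,232],.265)"
```

```text
time: 2.1
position: [402.0, -15.0, 232.7]
ee_rot: [3.114, 0.415, 0.003]
force: [1.6, 0.1, 0.6]
opening: 85.3
t 2.1 pos [402.  -15.  232.7] F [1.6 0.1 0.6] open 85.3 shift [  83.7 -175.2    0.7] toolx 0.265 tilt [ 0.002 -0.    -1.   ]
twist deg -0.0
```

```bash
python3 -m pendant '{"translation":[[84,-175,0],[84,-175,0],[84,-175,0],[84,-175,0],[84,-175,0],[84,-175,0],[84,-175,0],[84,-175,0]],"twist":[0,0,0,0,0,0,0,0],"jaw":[1,1,1,1,1,1,1,1]}'
python3 - <<'E'
from h import *
togo([437,176,172],.265)
a=vision.get_image("scene");b=vision.get_image("top")
c=lambda im,x,y,w,h,k:cv2.resize(im["frame"][y:y+h,x:x+w,::-1],None,fx=k,fy=k,interpolation=cv2.INTER_CUBIC)
cv2.imwrite("pics/above.png",np.hstack([c(a,140,190,95,140,4),c(b,110,170,95,140,4)]))
E
```

```text
time: 2.9
position: [437.1, 172.7, 232.0]
ee_rot: [3.114, 0.412, -0.0]
force: [0.1, 0.2, -0.1]
opening: 85.3
t 2.9 pos [437.1 172.7 232. ] F [ 0.1  0.2 -0.1] open 85.3 shift [ 0.8 -3.2 60. ] toolx 0.263 tilt [-0. -0. -1.]
twist deg -0.1
```

View pics/above.png

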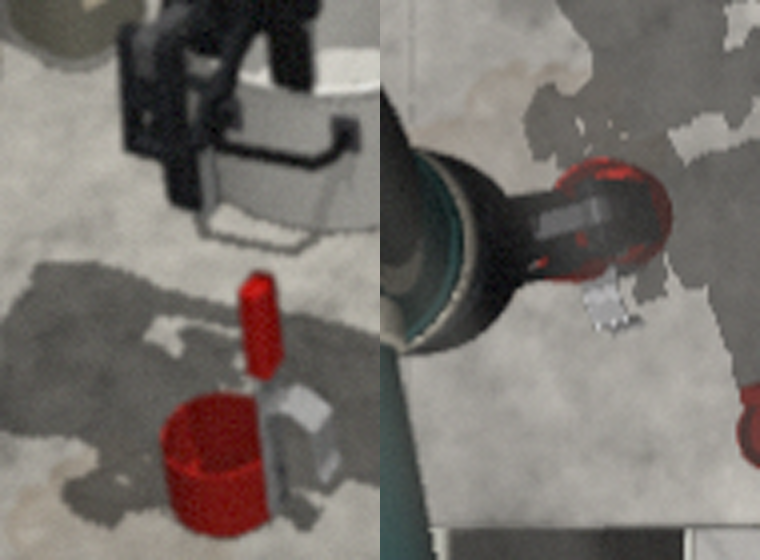

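The gripper is above, with the fingers straddling the grip at scene-crop (258,280) and everything clear. I'll go down.

```bash
python3 -m pendant '{"translation":[[0,-2,40],[0,-2,75],[0,-2,100],[0,-2,110],[0,-2,110],[0,-2,110]],"twist":[0,0,0,0,0,0],"jaw":[1,1,1,1,1,1]}'
python3 - <<'E'
from h import *
togo([437,176,120],.265)
a=vision.get_image("scene")
cv2.imwrite("pics/down.png",cv2.resize(a["frame"][210:340,130:260,::-1],None,fx=4,fy=4,interpolation=cv2.INTER_CUBIC))
E
```

```text
time: 3.6
position: [437.7, 175.8, 123.2]
ee_rot: [-3.114, -0.414, -0.003]
force: [-0.0, 0.2, 0.6]
opening: 85.3
t 3.6 pos [437.7 175.8 123.2] F [-0.   0.2  0.6] open 85.3 shift [-0.6 -0.3  3.2] toolx 0.264 tilt [ 0.002  0.001 -1.   ]
twist deg -0.0
```

View pics/down.png

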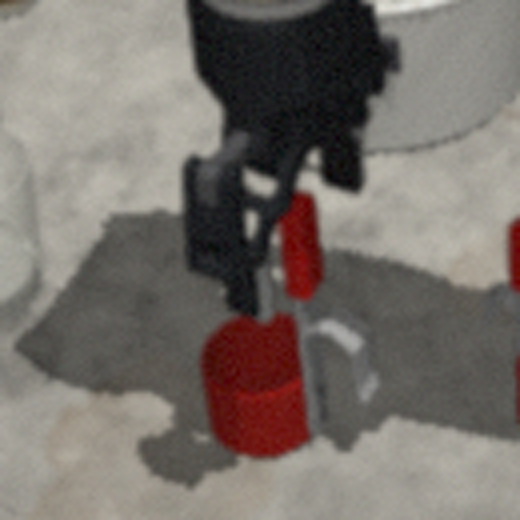

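The grip stands between the fingers, at crop (300,245). Closing now.

```bash
python3 -m pendant '{"translation":[[0,0,0],[0,0,0],[0,0,0],[0,0,0],[0,0,0],[0,0,0],[0,0,0],[0,0,0],[0,0,0],[0,0,0]],"twist":[0,0,0,0,0,0,0,0,0,0],"jaw":[-1,-1,-1,-1,-1,-1,-1,-1,-1,-1]}' 60
python3 - <<'E'
from h import *
togo([437,176,120],.265)
E
```

```text
time: 4.65
position: [436.9, 175.8, 122.4]
ee_rot: [3.114, 0.415, 0.001]
force: [-1.6, -2.5, 5.4]
opening: 19.4
t 4.65 pos [436.9 175.8 122.4] F [-1.6 -2.5  5.4] open 19.4 shift [ 0.2 -0.1  2.4] toolx 0.265 tilt [ 0. -0. -1.]
twist deg 0.0
```

```bash
python3 -m pendant '{"translation":[[0,0,-15],[0,0,-35],[0,0,-70],[0,0,-105],[0,0,-135],[0,0,-150],[0,0,-150],[0,0,-150],[0,0,-150]],"twist":[0,0,0,0,0,0,0,0,0],"jaw":[-1,-1,-1,-1,-1,-1,-1,-1,-1]}' 60
python3 - <<'E'
from h import *
togo([536.6,-99.8,273],.265)
a=vision.get_image("scene");b=vision.get_image("top")
c=lambda im,x,y,w,h,k:cv2.resize(im["frame"][y:y+h,x:x+w,::-1],None,fx=k,fy=k,interpolation=cv2.INTER_CUBIC)
cv2.imwrite("pics/lift.png",np.hstack([c(a,140,170,95,130,4),c(b,110,150,95,130,4)]))
p=[467.5,184.1,.265]
for P in [(0,0,50),(-31.5,0,108),(-46,0,93)]: 
    w=dip(p,P)+[0,0,150]; print(P,((proj(a,w)[0]-[140,170])*4).round(),((proj(b,w)[0]-[110,150])*4+[380,0]).round())
E
```

```text
time: 5.55
position: [435.3, 175.5, 269.4]
ee_rot: [3.113, 0.415, -0.007]
force: [-1.0, -0.0, -1.7]
opening: 19.3
t 5.55 pos [435.3 175.5 269.4] F [-1.  -0.  -1.7] open 19.3 shift [ 25.6 292.2  -3.7] toolx 0.265 tilt [-0.004 -0.001 -1.   ]
twist deg 0.0
(0, 0, 50) [188. 286.] [519. 278.]
(-31.5, 0, 108) [238. 203.] [499. 341.]
(-46, 0, 93) [270. 237.] [518. 374.]
```

View pics/lift.png

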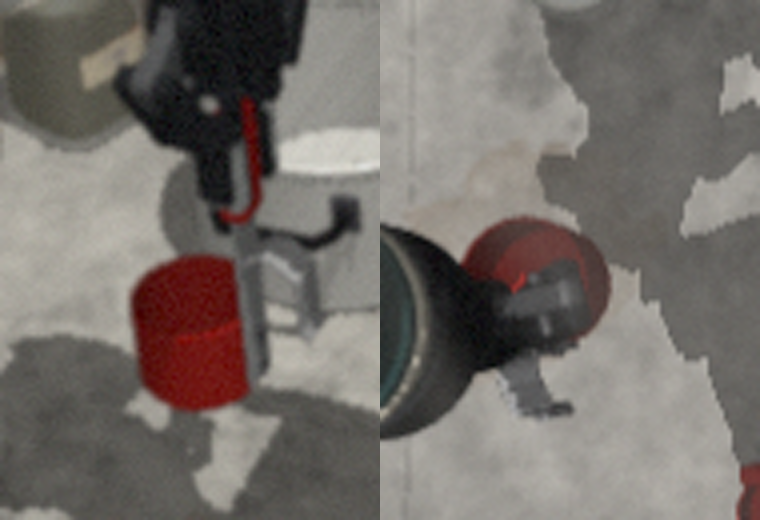

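It's held upright. The base is at about z=145 and the hook points towards the robot, at crop (535,380) in the top view. I'll carry it over the pot and then measure it against the rim.

```bash
python3 -m pendant '{"translation":[[3,30,0],[7,75,-2],[11,120,-4],[15,165,-6],[18,210,-8],[21,245,-10],[23,270,-10],[24,285,-10],[25,291,-10],[25,292,-10],[25,292,-10],[25,292,-10]],"twist":[0,0,0,0,0,0,0,0,0,0,0,0],"jaw":[-1,-1,-1,-1,-1,-1,-1,-1,-1,-1,-1,-1]}' 60
python3 - <<'E'
from h import *
togo([536.6,-99.8,273],.265)
a=vision.get_image("scene");b=vision.get_image("top")
c=lambda im,x,y,w,h,k:cv2.resize(im["frame"][y:y+h,x:x+w,::-1],None,fx=k,fy=k,interpolation=cv2.INTER_CUBIC)
cv2.imwrite("pics/over.png",np.hstack([c(a,190,110,100,150,4),c(b,255,100,100,150,4)]))
cv2.imwrite("pics/f_s.png",a["frame"][:,:,::-1]);cv2.imwrite("pics/f_t.png",b["frame"][:,:,::-1])
E
```

```text
time: 6.85
position: [537.0, -98.2, 282.0]
ee_rot: [-3.113, -0.417, 0.0]
force: [-0.2, -0.5, -1.2]
opening: 19.2
t 6.85 pos [537.  -98.2 282. ] F [-0.2 -0.5 -1.2] open 19.2 shift [-0.8  1.5  9. ] toolx 0.266 tilt [-0.  0. -1.]
twist deg 0.1
```

View pics/over.png

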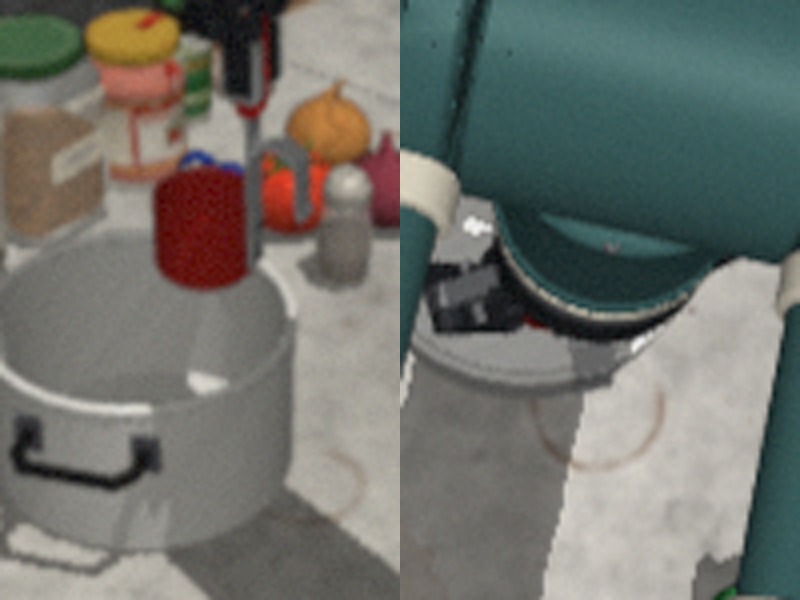

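Run:
```python
from h import *
a=vision.get_image("scene"); s=get_state()["position"]
print(s)
# expected z of base: grasp at TCP z 122.4 with base 0
def feats(q):
    dr,dz,yaw=q[:3]; u=np.array([np.cos(.265),np.sin(.265)])
    g=s[:2]+dr*u; c=g+31.5*np.array([np.cos(yaw),np.sin(yaw)])
    p=[c[0],c[1],yaw]; z=np.array([0,0,s[2]-122.4+dz])
    P=lambda X:(proj(a,dip(p,X)+z)-[190,110])*4
    b=P(circ(0,0,30,0));t=P(circ(0,0,30,50))
    pr=P([(-60,y,49) for y in(-9,9)]);st=P([(-33,y,108) for y in(-9,9)])
    gb=P([(x,y,108) for x in(-38.5,-24.5) for y in(-10,10)])
    ar=P([(-46,y,93) for y in(-9,9)])
    return np.array([b[:,0].min(),b[:,1].max(),t[:,1].min(),pr[:,1].max(),pr[:,0].max(),gb[:,1].max(),ar[:,1].min()]),p,z
obs=np.array([155,288,167,220,312,115,138])
print(feats([0,0,.265])[0].round(),obs)
r=least_squares(lambda q:feats(q)[0]-obs,[0,0,.265],x_scale=[5,5,.1],loss="soft_l1",f_scale=4,diff_step=1e-3)
f,p,z=feats(r.x); print(r.x.round(3),(f-obs).round()); h=dip(p,[-46,0,90.5])[0]+z
f2=np.load("fit.npy")[3:]; print("hook",h.round(1),"r",np.hypot(*(h[:2]-f2)),"cup",np.hypot(p[0]-f2[0],p[1]-f2[1]),"base z",z[2])
# overlay
k=5;x0,y0=200,120;c=cv2.resize(a["frame"][y0:y0+110,x0:x0+100,::-1],None,fx=k,fy=k,interpolation=cv2.INTER_CUBIC)
hook=[(x,y,zz) for y in(-9,9) for x,zz in[(-33,93),(-46,93),(-61,93),(-61,80),(-61,65),(-61,49),(-33,2)]]
for P,col in((dip(p,np.r_[circ(0,0,30,50),circ(0,0,30,0)])+z,(0,255,255)),(dip(p,hook)+z,(0,255,0)),(dip(p,GRIP)+z,(255,255,0)),(circ(*f2,96.5,110),(255,0,255)),(circ(*f2,93,113.5),(255,0,0))):
    for u in proj(a,P): cv2.circle(c,tuple(int(v) for v in (u-[x0,y0]+.5)*k),2,col,-1)
cv2.imwrite("pics/ov2.png",c)
```

```text
[537.18712242 -98.52213319 282.23210706]
[154. 292. 161. 219. 307. 119. 129.] [155 288 167 220 312 115 138]
[-1.917 -0.339  0.261] [ 2.  5. -5.  0. -2.  5. -7.]
hook [ 521.3 -102.8  250. ] r 94.07260176240393 cup 48.075466629129735 base z 159.49350128450718
```

View pics/ov2.png

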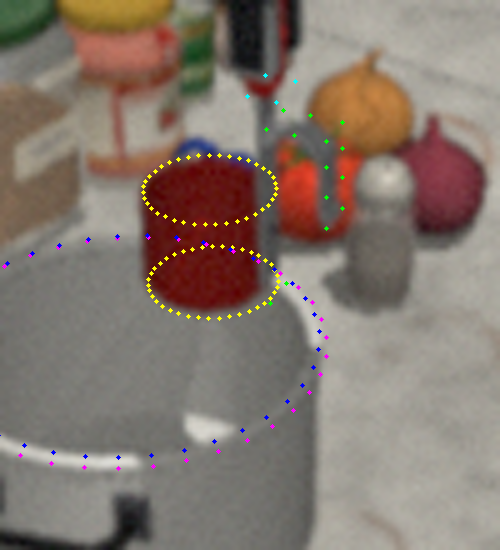

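The overlay matches within about 2 px, and both pot and dipper share the same small rightward shift. The hook radius is 94 mm against a target of 93, with its height at 250. I'll lower it to just before the prong reaches the rim and check again.

```bash
python3 -m pendant '{"translation":[[0,0,15],[0,0,35],[0,0,55],[0,0,75],[0,0,84],[0,0,84],[0,0,84],[0,0,84]],"twist":[0,0,0,0,0,0,0,0],"jaw":[-1,-1,-1,-1,-1,-1,-1,-1]}' 60
python3 - <<'E'
from h import *
togo([536.6,-99.8,145.5],.265)
a=vision.get_image("scene")
cv2.imwrite("pics/low.png",cv2.resize(a["frame"][140:240,190:290,::-1],None,fx=6,fy=6,interpolation=cv2.INTER_CUBIC))
E
```

```text
time: 7.8
position: [538.2, -99.6, 199.3]
ee_rot: [3.113, 0.415, 0.003]
force: [0.3, -0.3, -1.2]
opening: 19.4
t 7.8 pos [538.2 -99.6 199.3] F [ 0.3 -0.3 -1.2] open 19.4 shift [-1.7 -0.3 53.8] toolx 0.265 tilt [ 0.002 -0.001 -1.   ]
twist deg 0.0
```

View pics/low.png

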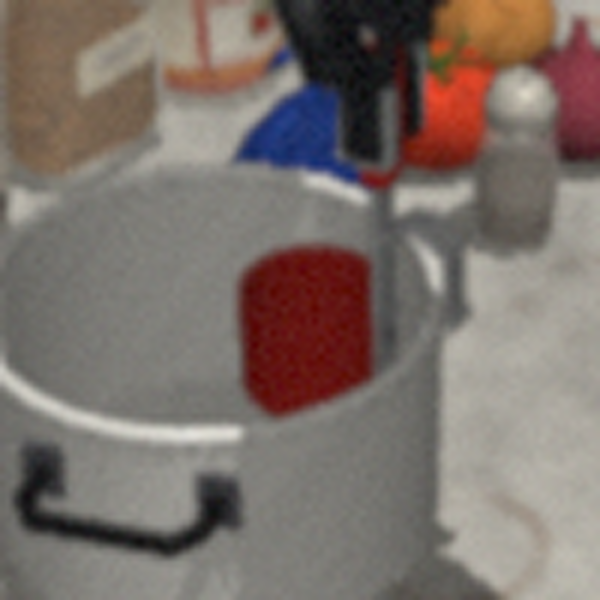

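The prong at (455,300) is outside the rim edge (~440), and the strap at (385) and cup are inside. I'll nudge it 2 mm outward and lower.

```bash
python3 -m pendant '{"translation":[[-2,0,5],[-2,0,13],[-2,0,21],[-2,0,29],[-2,0,37],[-2,0,44],[-2,0,48],[-2,0,50],[-2,0,50],[-2,0,50]],"twist":[0,0,0,0,0,0,0,0,0,0],"jaw":[-1,-1,-1,-1,-1,-1,-1,-1,-1,-1]}' 60
python3 - <<'E'
from h import *
togo([536.6,-99.8,145.5],.265)
a=vision.get_image("scene")
cv2.imwrite("pics/low2.png",cv2.resize(a["frame"][140:240,190:290,::-1],None,fx=6,fy=6,interpolation=cv2.INTER_CUBIC))
E
```

```text
time: 8.85
position: [535.6, -100.0, 148.4]
ee_rot: [3.114, 0.415, 0.001]
force: [0.5, 0.6, -1.4]
opening: 19.0
t 8.85 pos [ 535.6 -100.   148.4] F [ 0.5  0.6 -1.4] open 19.0 shift [1.  0.1 2.9] toolx 0.265 tilt [ 0.001 -0.    -1.   ]
twist deg 0.0
```

View pics/low2.png

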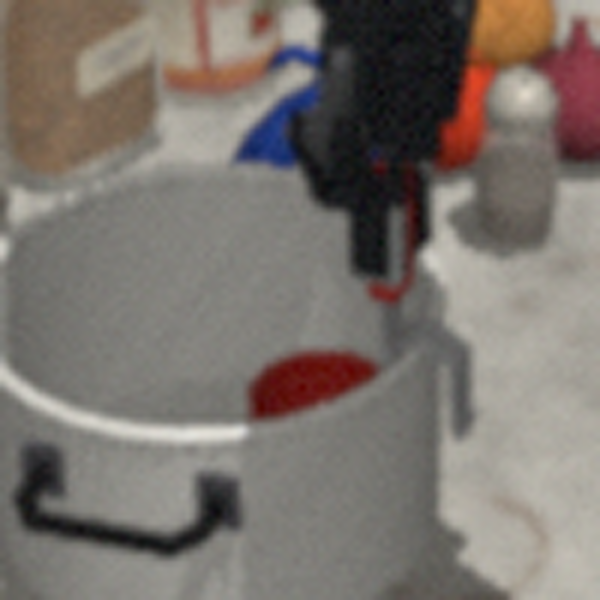

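The hook is over the rim, with the prong outside at (460,400) and the cup inside, and there's no contact yet. I'll lower gently until the weight shifts to the rim.

```bash
J='x'; python3 -m pendant '{"translation":[[0,0,1],[0,0,2],[0,0,3],[0,0,3]],"twist":[0,0,0,0],"jaw":[-1,-1,-1,-1]}' 60
```

```text
time: 9.3
position: [536.2, -100.0, 146.0]
ee_rot: [3.114, 0.415, 0.003]
force: [-0.3, 0.6, 2.9]
opening: 19.0
```

```bash
python3 -m pendant '{"translation":[[0,0,1],[0,0,2],[0,0,2]],"twist":[0,0,0],"jaw":[-1,-1,-1]}' 60
```

```text
time: 9.6
position: [537.2, -100.1, 145.3]
ee_rot: [3.113, 0.415, 0.006]
force: [-0.5, 1.7, 8.1]
opening: 19.3
```

Contact at 8 N, so it's seated. I'll ease off 1 mm and release.

```bash
python3 -m pendant '{"translation":[[0,0,-1],[0,0,-1],[0,0,-1],[0,0,-1],[0,0,-1],[0,0,-1],[0,0,-1],[0,0,-1],[0,0,-1],[0,0,-1]],"twist":[0,0,0,0,0,0,0,0,0,0],"jaw":[-1,-0.4,-0.3,-0.2,0,0.2,0.4,0.6,0.6,0.6]}' 20; python3 -m pendant '{"translation":[[0,0,-5],[0,0,-15],[0,0,-30],[0,0,-55],[0,0,-85],[0,0,-115],[0,0,-140],[0,0,-150],[0,0,-150],[0,0,-150]],"twist":[0,0,0,0,0,0,0,0,0,0],"jaw":[0.6,0.6,0.6,0.6,0.6,0.6,0.6,0.6,0.6,0.6]}'
python3 - <<'E'
from h import *
a=vision.get_image("scene")
cv2.imwrite("pics/end.png",cv2.resize(a["frame"][120:240,180:380,::-1],None,fx=4,fy=4,interpolation=cv2.INTER_CUBIC))
# pot shift check vs first scene picture
f=np.load("/tmp/a.npy"); g=lambda x:cv2.cvtColor(x,cv2.COLOR_RGB2GRAY)
m=cv2.matchTemplate(g(a["frame"])[195:260,175:245],g(f)[205:245,185:235],cv2.TM_CCOEFF_NORMED); print("pot px shift",np.array(cv2.minMaxLoc(m)[3])-10,m.max())
E
```

```text
time: 10.6
position: [535.4, -99.9, 144.1]
ee_rot: [3.114, 0.415, 0.0]
force: [-0.5, 0.5, 1.2]
opening: 68.2
time: 11.6
position: [535.0, -99.8, 293.4]
ee_rot: [-3.114, -0.415, 0.001]
force: [0.7, -0.6, 0.3]
opening: 68.1
pot px shift [0 0] 0.7906102
```

View pics/end.png

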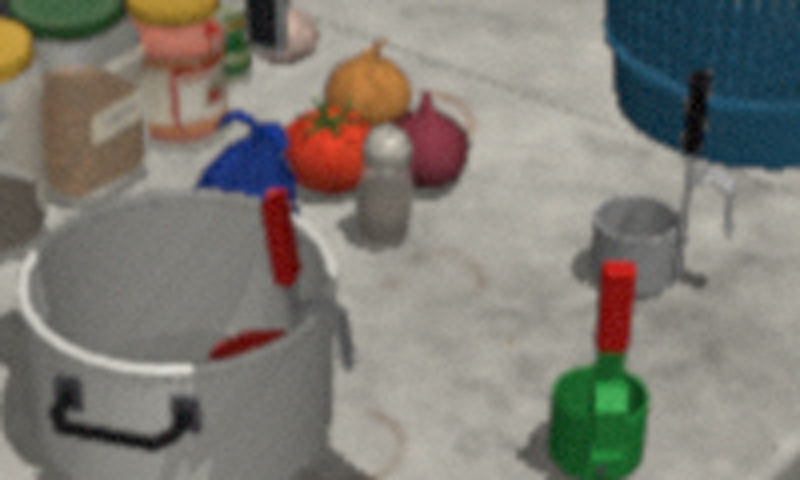

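The dipper hangs on the rim with grip at (280,235), leaning about 10°, and the pot and steel dipper haven't moved. I'll check it's still, then hand in.

```bash
python3 -m pendant '{"translation":[[0,0,-10],[0,0,-10],[0,0,-10],[0,0,-10],[0,0,-10],[0,0,-10],[0,0,-10],[0,0,-10]],"twist":[0,0,0,0,0,0,0,0],"jaw":[0.6,0.6,0.6,0.6,0.6,0.6,0.6,0.6]}'
python3 - <<'E'
from h import *
from cell import workorder
def cen():
    f=vision.get_image("scene")["frame"][160:195,235:262].astype(int); m=(f[...,0]>110)&(f[...,1]<60); y,x=np.nonzero(m); return x.mean(),y.mean(),m.sum()
c=[cen() for _ in range(4)]; print(c)
if np.ptp([k[0] for k in c])<.6: print(workorder.close_job())
E
```

```text
time: 12.45
position: [535.3, -99.9, 304.0]
ee_rot: [-3.114, -0.415, 0.0]
force: [-0.9, 0.4, -0.1]
opening: 68.3
[(np.float64(18.705882352941178), np.float64(7.705882352941177), np.int64(68)), (np.float64(18.753424657534246), np.float64(8.273972602739725), np.int64(73)), (np.float64(19.303030303030305), np.float64(7.106060606060606), np.int64(66)), (np.float64(19.014705882352942), np.float64(8.117647058823529), np.int64(68))]
the job is handed in; nothing more can be done
None
```

The red dipper is hanging by its hook on the robot side of the pot rim, cup inside, and I've let go and handed the job in at about 12.7 s. I picked the larger of the two red dippers, and left the small red, green and steel ones alone.

- **Seating:** the hook touched the rim at about 8 N before I opened the jaws. After that the gripper rose about 160 mm clear of it.
- **Hang:** the last picture shows the prong outside the rim, the cup inside and a lean of about 10°. I judged the lean by eye. After release I did not measure the hook's distance from the pot axis or its height; my only figure is from before the final lowering, about 93–94 mm from the axis.
- **Stillness:** over four frames (about 0.2 s) the grip's position changed by 0.6 px across and about 1.2 px up and down. I took this as image noise, but only the sideways value was tested before handing in.
- **Pot and steel dipper:** the pot check showed 0 px of shift, though the template match was moderate (0.79). The steel dipper stands upright where it was, judged by eye.

The top camera was blocked by the arm over the pot, so the final fit relied on the scene camera alone.

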